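# Free the printing block from the red spring clamp

### The arm

A 7-joint arm with a two-finger parallel gripper is mounted at the origin on the work surface. World frame = base frame: x ahead of the robot, y to its left, z up, the work surface at z = 0. Lengths are in m, angles in rad, forces in N, time in s.
With the tool pointing down it reaches from about 0.4 to 0.875 m from the base axis. Payload 19.3 kg.
Tool frame: the origin (TCP) lies on the centre line of the jaws, within the pads' length; the fingertips stand 14 mm ahead of it and the grasp point (between the pads) lies 5 mm behind it; z points along the fingers, y is the direction in which the jaws open and shut (so a half turn about z gives the same grasp; the last joint's range is limited). The gripper opens to 85 mm and grips with 20 to 120 N. Pads are 22 mm wide; open, the fingers measure 114 mm over their backs; the gripper's body (76 mm by 85 mm) begins 54 mm behind the grasp point. The pads swing forward as they close: fully open they stand 13 mm farther back than shut.
Start: joints at [1.116, 0.521, -0.036, 1.599, 0.021, 1.021, -0.113], TCP at [0.235, -0.579, 0.245] pointing down, gripper open.
Joint ranges: [-2.91, 2.91], [-0.3, 2.13], [-1.5, 1.42], [0.17, 2.43], [-1.26, 4.41], [0.16, 1.93], [-2.52, 2.52]. Speed limits (rad/s): [1.89, 1.89, 2.39, 2.39, 3.01, 3.01, 3.01].

### API

Orientations are given as a unit quaternion [w, x, y, z].
In Python, from plant import sensors, grab_frame, manip, boxes_of, place_of gives the robot as it stands.
- The arm moves only by the tool play_rows, never from a script. Its argument "targets" is a list of rows, each a list of 3 entries, a list of its own where there are three numbers: the shift along the tool's x, y, z in mm, then the turn, a rotation vector about the tool's x, y, z in degrees, then the closure, from -1 (fully open) to 1 (shut). A call has 1 to 20 rows; each row shifts and turns the commanded pose from where the row before left it, along the tool's axes as they then stand; what a row does not reach is not made up. A row lasts 1/10 s, in which the tool goes at most 50 mm and 8.59 degrees, less where a joint would pass 70% of its speed; a pose out of reach is approached as far as the arm can. A call with a gripper value outside its range is refused whole. The fingers move at their own pace and stop on an object; "force" is the grip in N (left out, the last holds). Time passes only in rows, so rows that do not move let the fingers close. It gives the time, the measured TCP pose, the force and the opening at its end, in the units of the state.
- sensors.get_obs(): the state, without advancing time (a new reading comes with each control period).
- grab_frame(name): name is "side" or "top" or "wrist"; returns a dict with "color" (400x640x3 uint8, red, green, blue), "mtx" (3x3 intrinsics, pixels), "camera_from_world" (4x4, takes a point from world to camera coordinates); the wrist camera has in their place "mount" (4x4, takes a point from camera to tool coordinates, whose origin is the TCP and whose axes are the flange's). Camera axes: x right, y up, looking along -z (the intrinsics and any distortion apply to the point x, -y, -z); pixel columns grow to the right and rows downward; lengths in m; the calibration is good to about 2 mm. A picture is of the moment at which its call begins: read the wrist's pose just before it. There is no depth.
- manip.close_job(): hands the job in, once; it reports no verdict.
Trained networks look in the newest picture that a camera, given by its name, has taken for a name from the list of things; names that differ only in an ending like _2 or _b are one class to them, and where a whole thing is asked for, a point or a joint stands for the part that bears it (a point fixed in the world has none). Each returns a list of dicts, best first, with "p" (0 to 1); they miss things now and then, are a little off and sometimes report something else, mostly with a low value. They report only what shows in the picture. A call takes as long as a camera call.
- boxes_of(camera, thing): "location" ([column, row] in pixels, amid what is visible of it).
- place_of(camera, thing): "location" ([column, row] in pixels: a listed point, or the origin of a listed thing).
The state is a dict: "clock": time; "joints": joint angles; "joint_velocities": joint speeds; "joint_torque": joint torques, N m; "tool_pos": TCP position; "eef_rot": TCP orientation; "force": force on the tool from outside, world axes, zero at the start; "torque": the same for the moment, N m; "finger_gap": finger opening in m.
Only numpy, scipy, OpenCV 4.12 (cv2) and the standard library are available. Lean on these libraries where they do the work, as an engineer would, in place of code of your own. Each camera call takes 0.05 s, during which the arm holds its last target. There are 200 camera calls.

### The job

Two print blocks are clamped on the illustrator's desk. Lift the red-gripped clamp arm up and back until its spring holds it open by itself, then take out the block that it held and set it down (do not drop it) flat on the square cork mat, terracotta printing face up, lying wholly on the mat near its middle. Leave that clamp standing open, and leave the blue-gripped clamp shut.

Things in the scene. Friction and masses are not known exactly. Their poses are not given: they have to be found in the camera images.
- red_clamp_grip (a point): Centre of the red barrel grip (22 mm diameter, 34 mm long, along its y, parallel to the hinge) at the free end of the red clamp's arm; pinch its flat ends from above. Shut, it is 52 mm above the table, clear of the base, z up, x level along the arm (16 x 10 mm) to the hinge, 160 mm away and fixed to the table. The point turns with the arm.
- red_clamp_arm (a joint): Opening angle of the red clamp's arm in rad: 0 shut (level), 1.92 at the open stop, leaning back. Opening turns it about its +y, grip up and over towards the hinge. An over-centre spring pulls it shut (about 4 N at the grip) up to about 1.0 rad; let go beyond 1.2 rad it swings to the stop by itself and stays; let go below 0.85 it snaps shut.
- block_mid (a point): Centre of the print block under the red clamp's foot: 80 mm (x) by 56 mm (y), 24 mm high, 0.1 kg, wood with a terracotta top, z up. It lies loose on a plywood base 15 mm thick and 110 mm wide, y parallel to the hinge, 75 mm from the grip towards the hinge; behind it is an 8 mm high stop. Once the arm is up, take it across its 56 mm from above.
- mat_top (a point): Centre of the top face of the square cork mat, 170 x 170 mm, 8 mm thick, fixed to the table; x and y along its edges, z up.
- blue_clamp_grip (a point): Centre of the blue barrel grip of the other clamp, which holds a like block; same build and axes as the red one (z up when shut). It must stay shut.

How it is judged:
By the outcome, as a careful person would: the job done as asked, in the order asked, and still so for the second after the job is handed in, with the robot touching nothing.
It also fails if it takes over 61 s, if anything falls off the work surface, if the arm or the gripper's body presses on something with over 40 N, if the wrist force passes 120 N, or if a joint passes its speed limit or range.

## Working session

There is one attempt and no reset: what is moved stays moved. The work goes in short steps, Python scripts to look and compute and a tool call to move; the robot and the scene stay as the last step left them, time stands still between calls to the robot, and variables do not carry over. Pictures are saved under pics/ and viewed, about 8 in all and at most 12, crops included, and the job is handed in when it is done.

Besides the shell and the picture viewer there is one more tool, called after "Call:" as name(argument=value, ...) on one line, values as JSON. play_rows: Moves the arm, as the interface text tells. Its arguments: {"type":"object","properties":{"targets":{"type":"array"},"force":{"type":"number"}},"required":["targets"]}

```bash
mkdir -p pics; ls; cat > h.py <<'E'
import numpy as np, cv2
from plant import sensors, grab_frame, manip, boxes_of, place_of
from scipy.spatial.transform import Rotation as R
def rot(o): q=o["eef_rot"]; return R.from_quat([q[1],q[2],q[3],q[0]])
def cfw(f,o=None):
    if "camera_from_world" in f: return np.array(f["camera_from_world"])
    T=np.eye(4);T[:3,:3]=rot(o).as_matrix();T[:3,3]=o["tool_pos"]
    return np.linalg.inv(T@np.array(f["mount"]))
def ray(f,px,o=None):
    M=np.linalg.inv(cfw(f,o)); K=np.array(f["mtx"])
    d=np.linalg.inv(K)@[px[0],px[1],1]; d=M[:3,:3]@[d[0],-d[1],-d[2]]
    return M[:3,3],d
def onz(f,px,z,o=None):
    c,d=ray(f,px,o); return c+d*(z-c[2])/d[2]
def proj(f,p,o=None):
    c=(cfw(f,o)@np.r_[p,1])[:3]; u=np.array(f["mtx"])@[c[0],-c[1],-c[2]]; return u[:2]/u[2]
def tri(rays):
    A=0;b=0
    for c,d in rays:
        d=d/np.linalg.norm(d);P=np.eye(3)-np.outer(d,d);A=A+P;b=b+P@c
    return np.linalg.solve(A,b)
def save(f,n): cv2.imwrite(f"pics/{n}.png",f["color"][:,:,::-1])
E
python3 - <<'E'
from h import *
o=sensors.get_obs(); print({k:np.round(v,3) for k,v in o.items()})
for cam in ["side","top","wrist"]:
    f=grab_frame(cam); save(f,cam+"0"); print(cam,[k for k in f if k!="color"])
    print(np.round(np.linalg.inv(cfw(f,o)),3))
    for n,z in [("red_clamp_grip",.052),("blue_clamp_grip",.052),("block_mid",.027),("mat_top",.008)]:
        for r in place_of(cam,n)[:3]: print(n,np.round(r["location"],1),round(r["p"],2),np.round(onz(f,r["location"],z,o),4))
a=[cv2.imread(f"pics/{c}0.png") for c in("side","top")]
cv2.imwrite("pics/both.png",cv2.resize(np.vstack(a),(480,600)))
E
```

```text
pics
{'clock': np.float64(0.0), 'joints': array([ 1.116,  0.522, -0.036,  1.6  ,  0.021,  1.021, -0.113]), 'joint_velocities': array([ 0.   , -0.   ,  0.002, -0.001, -0.   , -0.   , -0.   ]), 'joint_torque': array([-1.0000e-03, -9.2711e+01,  1.9790e+00, -3.6993e+01,  1.8000e-02,
        8.0000e-03, -0.0000e+00]), 'tool_pos': array([ 0.234, -0.579,  0.245]), 'eef_rot': array([-0.001,  0.982,  0.191, -0.   ]), 'force': array([0.014, 0.267, 0.232]), 'torque': array([-0.01 , -0.053,  0.012]), 'finger_gap': np.float64(0.086)}
side ['mtx', 'camera_from_world']
[[ 0.96   0.205 -0.19   0.422]
 [-0.279  0.695 -0.662 -0.513]
 [-0.004  0.689  0.725  0.638]
 [ 0.     0.     0.     1.   ]]
red_clamp_grip [337.3 321. ] 0.58 [ 0.5347 -0.2377  0.052 ]
blue_clamp_grip [282.9 217.3] 0.75 [ 0.5012 -0.0028  0.052 ]
mat_top [284.5 146.6] 0.58 [0.5634 0.2622 0.008 ]
top ['mtx', 'camera_from_world']
[[-0.011  0.997 -0.083  0.464]
 [-1.    -0.01   0.018  0.013]
 [ 0.017  0.083  0.996  1.152]
 [ 0.     0.     0.     1.   ]]
red_clamp_grip [418.5 202.7] 0.77 [ 0.5397 -0.236   0.052 ]
blue_clamp_grip [324.  219.1] 0.86 [0.5011 0.0019 0.052 ]
block_mid [419.5 175.9] 0.62 [ 0.6108 -0.2463  0.027 ]
block_mid [224.1 195.2] 0.6 [0.5657 0.2562 0.027 ]
mat_top [223.1 193.6] 0.89 [0.5716 0.2629 0.008 ]
wrist ['mtx', 'mount']
[[ 0.375  0.89   0.26   0.3  ]
 [-0.927  0.36   0.105 -0.552]
 [-0.    -0.281  0.96   0.373]
 [ 0.     0.     0.     1.   ]]
```

View pics/top0.png

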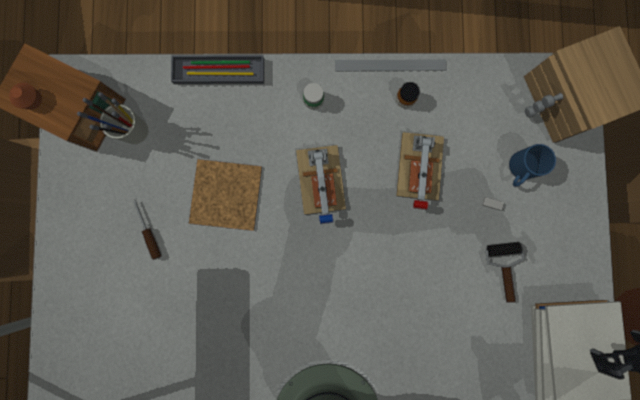

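View pics/side0.png

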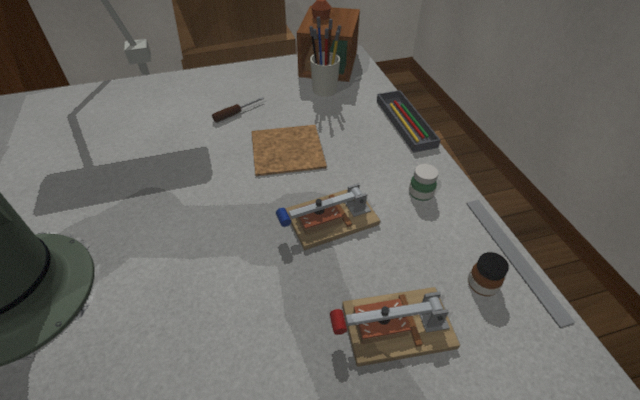

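Top view: red grip at (421,205), its arm running nearly along +x to the hinge at (426,137); blue grip at (326,218); mat centred at (226,195). The side view agrees, with the red grip at (338,321), so the networks look right. I'll move above the red clamp for a near look.

Call:
play_rows(targets=[[[0,0,0],[0,0,6.75],-1],[[0,0,0],[0,0,6.75],-1],[[0,0,0],[0,0,6.75],-1],[[0,0,0],[0,0,6.75],-1],[[18,-24,0],[0,0,0],-1],[[20,-24,0],[0,0,0],-1],[[20,-24,0],[0,0,0],-1],[[20,-24,0],[0,0,0],-1],[[20,-24,0],[0,0,0],-1],[[20,-24,0],[0,0,0],-1],[[20,-24,0],[0,0,0],-1],[[20,-25,0],[0,0,0],-1],[[20,-25,0],[0,0,0],-1],[[20,-25,0],[0,0,0],-1],[[20,-25,0],[0,0,0],-1],[[20,-25,0],[0,0,0],-1],[[20,-25,0],[0,0,0],-1],[[20,-25,0],[0,0,0],-1],[[18,-24,0],[0,0,0],-1],[[0,0,0],[0,0,0],-1]])

```text
clock: 2.75
tool_pos: [0.5637, -0.2352, 0.2451]
eef_rot: [-0.001, 0.999, -0.041, 0.0]
force: [-0.4, 0.1, -0.5]
finger_gap: 0.0855
```

```bash
python3 - <<'E'
from h import *
o=sensors.get_obs(); print(o["clock"],np.round(o["tool_pos"],4),np.round(rot(o).as_matrix(),3),np.round(o["joints"],2))
f=grab_frame("wrist"); save(f,"w1")
for n,z in [("red_clamp_grip",.052),("block_mid",.027)]:
    for r in place_of("wrist",n)[:2]: print(n,np.round(r["location"],1),round(r["p"],2),np.round(onz(f,r["location"],z,o),4))
print(proj(f,[.537,-.237,.052],o))
E
```

```text
2.75 [ 0.5637 -0.2352  0.2451] [[ 0.997 -0.081  0.001]
 [-0.081 -0.997  0.002]
 [ 0.001 -0.002 -1.   ]] [ 0.31  0.5  -0.01  1.64  0.    1.   -1.36]
red_clamp_grip [325.4 205.2] 0.67 [ 0.5331 -0.2391  0.052 ]
block_mid [326.  130.9] 0.72 [ 0.6107 -0.2462  0.027 ]
[323.18908834 201.94588633]
```

View pics/w1.png

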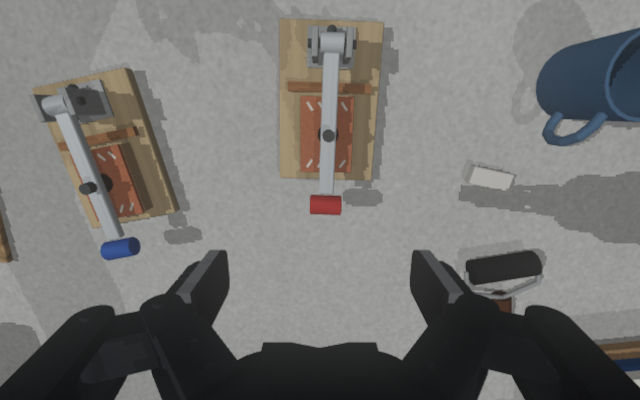

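The wrist view shows the red grip at (325,205), the hinge at (334,42), the base edges near columns 280 and 380, and the block under the arm around (327,133).

```bash
python3 - <<'E'
from h import *
o=sensors.get_obs(); f=grab_frame("wrist"); s=grab_frame("side"); t=grab_frame("top")
for a,b,z in [((280,20),(279,178),.015),((383,22),(376,180),.015),((327,190),(332,55),.057),((298,95),(301,173),.039)]:
    d=onz(f,a,z,o)-onz(f,b,z,o); print(z,np.degrees(np.arctan2(d[1],d[0])),(np.degrees(np.arctan2(-d[1],-d[0]))))
def blob(f):
    h=cv2.cvtColor(f["color"],cv2.COLOR_RGB2HSV); m=((h[...,0]<5)|(h[...,0]>174))&(h[...,1]>190)&(h[...,2]>90)
    n,l,st,c=cv2.connectedComponentsWithStats(m.astype(np.uint8)); i=1+np.argmax(st[1:,4]); return c[i],st[i]
R_=[]
for q,oo in [(f,o),(s,None),(t,None)]:
    c,st=blob(q); print(c,st); R_.append(ray(q,c,oo)); print(onz(q,c,.054,oo))
g=tri(R_); print("grip",g)
E
```

```text
0.015 -7.452739541406097 172.5472604585939
0.015 -4.512443444096401 175.4875565559036
0.057 173.35407379043158 -6.645926209568419
0.039 -3.7830380311666167 176.2169619688334Traceback (most recent call last):
  File "<stdin>", line 10, in <module>
  File "<stdin>", line 7, in blob
    return _wrapfunc(a, 'argmax', axis=axis, out=out, **kwds)
    return bound(*args, **kwds)
ValueError: attempt to get argmax of an empty sequence
```

Call:
play_rows(targets=[[[-14,3,0],[0,0,1.5],-1],[[-14,3,0],[0,0,0],-1],[[0,0,25],[0,0,0],-1],[[0,0,25],[0,0,0],-1],[[0,0,25],[0,0,0],-1],[[0,0,25],[0,0,0],-1],[[0,0,25],[0,0,0],-1],[[0,0,25],[0,0,0],-1],[[0,0,20],[0,0,0],-1],[[0,0,15],[0,0,0],-1],[[0,0,12],[0,0,0],-1],[[0,0,0],[0,0,0],-1],[[0,0,0],[0,0,0],-1]], force=40)

```text
clock: 4.35
tool_pos: [0.5329, -0.2427, 0.0488]
eef_rot: [0.0, 0.998, -0.056, 0.0]
force: [-0.1, 0.0, 0.6]
finger_gap: 0.0854
```

```bash
python3 - <<'E'
from h import *
o=sensors.get_obs(); f=grab_frame("wrist"); s=grab_frame("side"); 
print(o["tool_pos"],o["force"])
cv2.imwrite("pics/m1.png",np.hstack([cv2.resize(f["color"],(480,300)),cv2.resize(s["color"][220:380,200:456],(480,300))])[:,:,::-1][:, :800+160][:,80:880])
E
```

```text
[ 0.53290437 -0.24266008  0.04876145] [-0.06457514  0.0123037   0.61777786]
```

View pics/m1.png

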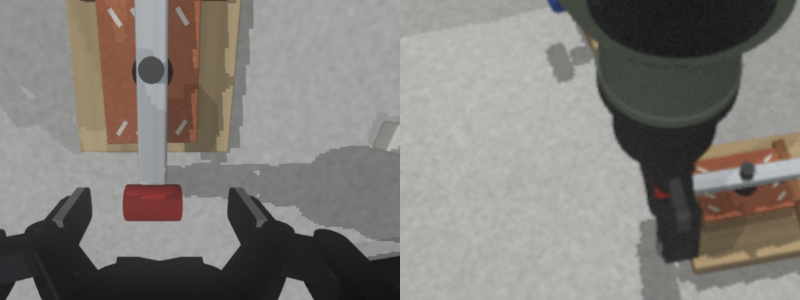

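The grip lies between the pads, about 4 mm off towards +y. I'll correct that, then close.

Call:
play_rows(targets=[[[2,-4,2],[0,0,0],-1],[[0,0,0],[0,0,0],1],[[0,0,0],[0,0,0],1],[[0,0,0],[0,0,0],1],[[0,0,0],[0,0,0],1],[[0,0,0],[0,0,0],1],[[0,0,0],[0,0,0],1],[[0,0,0],[0,0,0],1],[[0,0,0],[0,0,0],1],[[0,0,0],[0,0,0],1],[[0,0,0],[0,0,0],1]], force=40)

```text
clock: 5.55
tool_pos: [0.5352, -0.2389, 0.0465]
eef_rot: [0.0, 0.998, -0.056, 0.0]
force: [-2.0, 0.1, 5.3]
finger_gap: 0.0333
```

Gap is 33 mm, so the grip is held. Start the arc (radius 160 mm), first to 0.5 rad.

Call:
play_rows(targets=[[[0.2,0,-8],[0,0,0],1],[[0.6,0,-8],[0,0,0],1],[[1,0,-8],[0,0,0],1],[[1.4,0,-7.8],[0,0,0],1],[[1.8,0,-7.8],[0,0,0],1],[[2.2,0,-7.7],[0,0,0],1],[[2.5,0,-7.5],[0,0,0],1],[[3,0,-7.5],[0,0,0],1],[[3.3,0,-7.3],[0,0,0],1],[[3.7,0,-7.1],[0,0,0],1]])

```text
clock: 6.55
tool_pos: [0.5548, -0.2411, 0.1235]
eef_rot: [0.0, 0.998, -0.056, -0.0]
force: [-0.6, -5.7, -6.4]
finger_gap: 0.0332
```

```bash
python3 - <<'E'
from h import *
o=sensors.get_obs(); f=grab_frame("wrist"); s=grab_frame("side"); 
print(o["tool_pos"],o["force"],o["torque"],o["finger_gap"])
cv2.imwrite("pics/m2.png",np.hstack([cv2.resize(f["color"],(400,250)),cv2.resize(s["color"][140:380,200:584],(400,250))])[:,:,::-1])
E
```

```text
[ 0.55475118 -0.2410697   0.12354121] [-0.62663402 -5.73708478 -6.43217381] [-1.08503046  0.39045177 -0.02514396] 0.033239580094044575
```

View pics/m2.png

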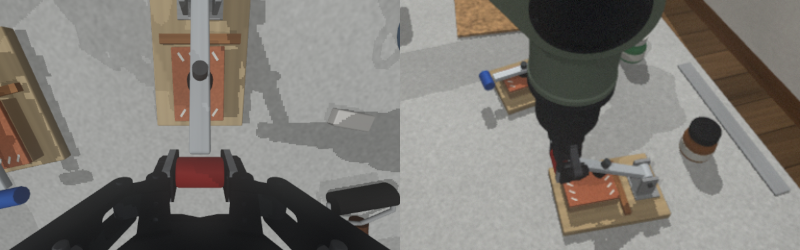

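The arm is up about 0.5 rad and the grip is held between the pads. A small sideways force shows, so I'll trim +y slightly and continue to 1.4 rad.

Call:
play_rows(targets=[[[4,0.2,-7],[0,0,0],1],[[4.4,0.2,-6.6],[0,0,0],1],[[4.7,0.2,-6.5],[0,0,0],1],[[5,0.2,-6.2],[0,0,0],1],[[5.3,0.2,-6],[0,0,0],1],[[5.6,0.2,-5.7],[0,0,0],1],[[5.9,0.1,-5.4],[0,0,0],1],[[6.1,0.1,-5.1],[0,0,0],1],[[6.4,0.1,-4.8],[0,0,0],1],[[6.6,0.1,-4.5],[0,0,0],1],[[6.9,0.1,-4.1],[0,0,0],1],[[7,0.1,-3.9],[0,0,0],1],[[7.2,0.1,-3.4],[0,0,0],1],[[7.4,0.1,-3.1],[0,0,0],1],[[7.5,0.1,-2.7],[0,0,0],1],[[7.7,0.1,-2.4],[0,0,0],1],[[7.8,0.1,-2],[0,0,0],1],[[7.8,0.1,-1.5],[0,0,0],1]])

```text
clock: 8.45
tool_pos: [0.6682, -0.2543, 0.2044]
eef_rot: [-0.001, 0.998, -0.056, 0.0]
force: [0.3, 7.9, -3.2]
finger_gap: 0.0331
```

Now open and let it swing to its stop, then rise.

Call:
play_rows(targets=[[[0,0,0],[0,0,0],-1],[[0,0,0],[0,0,0],-1],[[0,0,0],[0,0,0],-1],[[0,0,0],[0,0,0],-1],[[0,0,0],[0,0,0],-1],[[0,0,0],[0,0,0],-1],[[0,0,0],[0,0,0],-1],[[-5,0,-10],[0,0,0],-1],[[-20,0,-20],[0,0,0],-1],[[-25,0,-20],[0,0,0],-1],[[-25,0,-10],[0,0,0],-1],[[-15,0,0],[0,0,0],-1],[[0,0,0],[0,0,0],-1]])

```text
clock: 9.75
tool_pos: [0.5761, -0.2463, 0.2656]
eef_rot: [0.0, 0.998, -0.057, 0.001]
force: [-0.0, -0.8, -0.5]
finger_gap: 0.0853
```

```bash
python3 - <<'E'
from h import *
o=sensors.get_obs(); f=grab_frame("wrist"); 
print(o["tool_pos"],o["force"],np.round(rot(o).as_matrix()[:,0],4))
for r in place_of("wrist","block_mid")[:2]: print(np.round(r["location"],1),round(r["p"],2),onz(f,r["location"],.027,o))
s=grab_frame("side"); t=grab_frame("top")
for c,q in(("side",s),("top",t)):
  for n,z in(("block_mid",.027),("mat_top",.008)):
    for r in place_of(c,n)[:2]: print(c,n,np.round(r["location"],1),round(r["p"],2),onz(q,r["location"],z))
# terracotta top blob in wrist
h=cv2.cvtColor(f["color"],cv2.COLOR_RGB2HSV); m=((h[...,0]<12)&(h[...,1]>130)&(h[...,2]>70)).astype(np.uint8)
n,l,st,c=cv2.connectedComponentsWithStats(m); i=1+np.argsort(-st[1:,4])[:4]; print(st[i],c[i])
cv2.imwrite("pics/m3.png",np.hstack([cv2.resize(f["color"],(480,300)),cv2.resize(s["color"][140:380,312:568],(320,300))])[:,:,::-1])
E
```

```text
[ 0.57606596 -0.24625818  0.26560737] [-0.01917937 -0.83255872 -0.47411604] [ 0.9935 -0.1135  0.0012]
side block_mid [380.4 321.3] 0.67 [ 0.60700002 -0.24631333  0.027     ]
top block_mid [418.8 177.3] 0.97 [ 0.60719646 -0.2443474   0.027     ]
top mat_top [223.7 195.3] 0.69 [0.56714073 0.26134653 0.008     ]
[[305 111  34  27 260]
 [330 110   9  12  36]
 [322 130  10  11  29]
 [319 110  10   5  23]] [[320.66923077 125.98461538]
 [334.         114.97222222]
 [326.75862069 135.55172414]
 [323.56521739 112.2173913 ]]
```

View pics/m3.png

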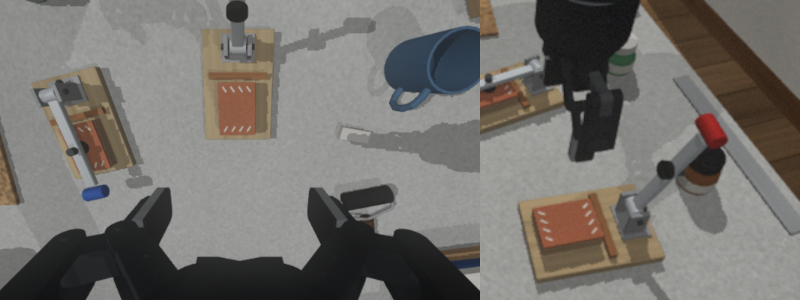

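The red clamp stands open, leaning back. The block is free, with its top at wrist-view (292..339, 112..179), aligned with the tool.

```bash
python3 - <<'E'
from h import *
o=sensors.get_obs(); f=grab_frame("wrist")
for p in [(292,112),(339,112),(339,179),(293,179),(315.7,145.5)]: print(onz(f,p,.039,o)[:2])
e=np.array([.608,-.2460]); d=rot(o).as_matrix().T@np.r_[e-o["tool_pos"][:2],0.031-o["tool_pos"][2]]; print(d*1000)
# mat corners, top & side
t=grab_frame("top"); s=grab_frame("side")
for q in (t,s):
    h=cv2.cvtColor(q["color"],cv2.COLOR_RGB2HSV); m=((h[...,0]>8)&(h[...,0]<25)&(h[...,1]>90)&(h[...,2]>60)).astype(np.uint8)
    m=cv2.morphologyEx(m,cv2.MORPH_OPEN,np.ones((3,3)));m=cv2.morphologyEx(m,cv2.MORPH_CLOSE,np.ones((5,5)))
    c0=proj(q,[.567,.262,.008]).astype(int); n,l,st,c=cv2.connectedComponentsWithStats(m); k=l[c0[1],c0[0]]; print(c0,st[k])
    cs,_=cv2.findContours((l==k).astype(np.uint8),0,2); 
    w=np.array([onz(q,p[0],.008)[:2] for p in cs[0]],np.float32)*1000; r=cv2.minAreaRect(w); print(r)
E
```

```text
[ 0.64828021 -0.22361189]
[ 0.64243464 -0.27515409]
[ 0.56715562 -0.26799043]
[ 0.57324443 -0.21439446]
[ 0.60892362 -0.24535353]
[ 30.06845242  -3.15388662 232.53431229]
[223 195] [ 190  160   71   70 4133]
((569.8136596679688, 257.6031799316406), (167.81643676757812, 167.4051513671875), 83.15556335449219)
[285 146] [ 252  125   74   50 2945]
((567.85205078125, 255.05911254882812), (170.67303466796875, 166.62718200683594), 83.00859832763672)
```

```bash
python3 - <<'E'
from h import *
o=sensors.get_obs(); f=grab_frame("wrist")
Rm=rot(o).as_matrix()
for z in (-.01,0,.005,.01,.014,.02):
    print(z,[np.round(proj(f,o["tool_pos"]+Rm@np.array([.011,y,z]),o),1) for y in(.0427,-.0427)])
c=f["color"][220:320,180:460]; cv2.imwrite("pics/fing.png",cv2.resize(c,None,fx=2.5,fy=2.5)[:,:,::-1])
E
```

```text
-0.01 [array([420.5, 255.5]), array([218.6, 255.7])]
0 [array([413.5, 245.5]), array([225.5, 245.6])]
0.005 [array([410.4, 241. ]), array([228.6, 241.1])]
0.01 [array([407.5, 236.7]), array([231.5, 236.9])]
0.014 [array([405.2, 233.5]), array([233.7, 233.7])]
0.02 [array([402.1, 229. ]), array([236.8, 229.2])]
```

View pics/fing.png

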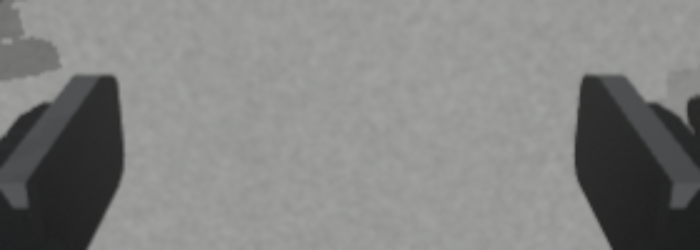

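Call:
play_rows(targets=[[[15,-1,0],[0,0,0],-1],[[15.5,-2,0],[0,0,0],-1],[[0,0,25],[0,0,0],-1],[[0,0,30],[0,0,0],-1],[[0,0,30],[0,0,0],-1],[[0,0,30],[0,0,0],-1],[[0,0,30],[0,0,0],-1],[[0,0,30],[0,0,0],-1],[[0,0,20],[0,0,0],-1],[[0,0,15],[0,0,0],-1],[[0,0,10],[0,0,0],-1],[[0,0,0],[0,0,0],-1],[[0,0,0],[0,0,0],-1]])

```text
clock: 11.65
tool_pos: [0.6087, -0.2465, 0.0446]
eef_rot: [0.0, 0.998, -0.056, 0.0]
force: [-0.4, -0.2, 0.4]
finger_gap: 0.0854
```

The open fingertips stand about level with the TCP (the 14 mm is for shut), so I can go down to TCP z of about 0.029.

Call:
play_rows(targets=[[[0,0,8],[0,0,0],-1],[[0,0,7.5],[0,0,0],-1],[[0,0,0],[0,0,0],-1],[[0,0,0],[0,0,0],1],[[0,0,0],[0,0,0],1],[[0,0,0],[0,0,0],1],[[0,0,0],[0,0,0],1],[[0,0,0],[0,0,0],1],[[0,0,0],[0,0,0],1],[[0,0,0],[0,0,0],1],[[0,0,0],[0,0,0],1]], force=40)

```text
clock: 12.75
tool_pos: [0.6085, -0.2464, 0.0288]
eef_rot: [0.0, 0.998, -0.056, 0.0]
force: [-0.5, -0.4, 6.7]
finger_gap: 0.0551
```

Gripped at 55 mm. Lift.

Call:
play_rows(targets=[[[0,0,-5],[0,0,0],1],[[0,0,-10],[0,0,0],1],[[0,0,-20],[0,0,0],1],[[0,0,-25],[0,0,0],1],[[0,0,-25],[0,0,0],1],[[0,0,-25],[0,0,0],1],[[0,0,-25],[0,0,0],1],[[0,0,-25],[0,0,0],1],[[0,0,-10],[0,0,0],1],[[0,0,0],[0,0,0],1]])

```text
clock: 13.75
tool_pos: [0.6088, -0.2465, 0.2]
eef_rot: [0.0, 0.998, -0.056, 0.001]
force: [0.2, -0.1, -1.3]
finger_gap: 0.0555
```

```bash
python3 - <<'E'
from h import *
o=sensors.get_obs(); f=grab_frame("wrist"); s=grab_frame("side")
print(o["tool_pos"],o["force"],o["torque"],o["finger_gap"],rot(o).as_matrix()[:,0])
print(rot(o).as_matrix().T@np.r_[np.array([.568,.258])-o["tool_pos"][:2],0]*1000)
cv2.imwrite("pics/m4.png",np.hstack([cv2.resize(f["color"],(480,300)),cv2.resize(s["color"][140:380,312:568],(320,300))])[:,:,::-1])
E
```

```text
[ 0.60876897 -0.24653402  0.19997424] [ 0.22193621 -0.1374516  -1.33452148] [-0.02823464 -0.02426283 -0.03384326] 0.0554511811879461 [ 0.99365656 -0.11243179  0.00239368]
[-9.72360154e+01 -4.96751068e+02 -4.65985075e-01]
```

View pics/m4.png

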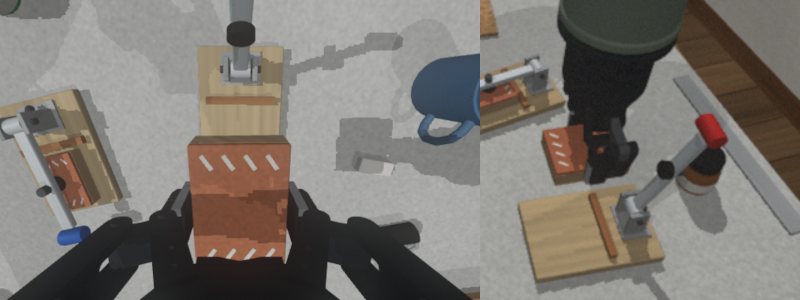

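The block is held level, terracotta face up, and the clamp is still open. Now carry it over to the mat.

Call:
play_rows(targets=[[[-3,-14,0],[0,0,0],1],[[-5,-27,0],[0,0,0],1],[[-5,-27,0],[0,0,0],1],[[-5,-27,0],[0,0,0],1],[[-5,-27,0],[0,0,0],1],[[-5,-27,0],[0,0,0],1],[[-6,-27,0],[0,0,0],1],[[-5,-27,0],[0,0,0],1],[[-6,-27,0],[0,0,0],1],[[-5,-27,0],[0,0,0],1],[[-6,-27,0],[0,0,0],1],[[-5,-27,0],[0,0,0],1],[[-6,-27,0],[0,0,0],1],[[-5,-27,0],[0,0,0],1],[[-5,-27,0],[0,0,0],1],[[-5,-27,0],[0,0,0],1],[[-5,-27,0],[0,0,0],1],[[-5,-27,0],[0,0,0],1],[[-5,-24,0],[0,0,0],1],[[0,0,0],[0,0,0],1]])

```text
clock: 15.85
tool_pos: [0.5656, 0.2629, 0.1971]
eef_rot: [-0.001, 0.999, -0.054, -0.001]
force: [0.3, -0.0, -0.9]
finger_gap: 0.0552
```

```bash
python3 - <<'E'
from h import *
o=sensors.get_obs(); t=grab_frame("top"); f=grab_frame("wrist");s=grab_frame("side")
print(o["clock"],o["tool_pos"],o["force"],o["finger_gap"],rot(o).as_matrix())
print(rot(o).as_matrix().T@np.r_[np.array([.568,.258])-o["tool_pos"][:2],0]*1000)
for c,q,oo in(("wrist",f,o),("side",s,None)):
    for r in place_of(c,"mat_top")[:2]: print(c,r["p"],onz(q,r["location"],.008,oo))
cv2.imwrite("pics/m5.png",np.hstack([cv2.resize(f["color"],(480,300)),cv2.resize(s["color"][50:290,160:416],(320,300))])[:,:,::-1])
E
```

```text
15.85 [0.56555607 0.26291925 0.19709012] [ 0.33574151 -0.00807627 -0.9247879 ] 0.05522153332845181 [[ 9.94208617e-01 -1.07444227e-01 -2.22797191e-03]
 [-1.07441795e-01 -9.94210671e-01  1.18419430e-03]
 [-2.34230829e-03 -9.37958872e-04 -9.99996817e-01]]
[ 2.95831296  4.62817993 -0.01127036]
wrist 0.59 [0.56818575 0.26373864 0.008     ]
wrist 0.32 [ 0.4802266  -0.03910219  0.008     ]
side 0.84 [0.55999893 0.25868076 0.008     ]
side 0.35 [ 0.8879578  -0.14737016  0.008     ]
```

View pics/m5.png

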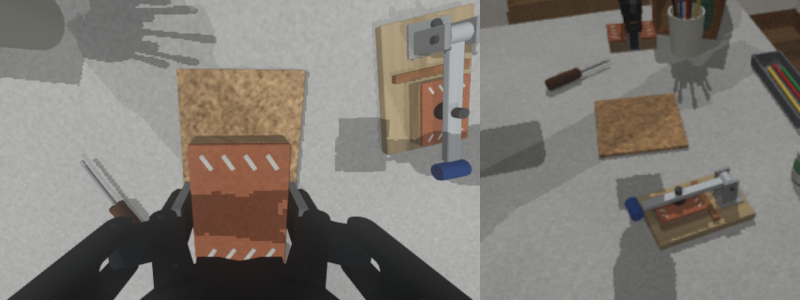

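The mat is below, slightly right of and ahead of the block's centre, and about square to it. Trim a few mm and descend to just above contact.

Call:
play_rows(targets=[[[2,3,20],[0,0,0],1],[[0,0,25],[0,0,0],1],[[0,0,25],[0,0,0],1],[[0,0,25],[0,0,0],1],[[0,0,25],[0,0,0],1],[[0,0,20],[0,0,0],1],[[0,0,15],[0,0,0],1],[[0,0,10],[0,0,0],1],[[0,0,3],[0,0,0],1],[[0,0,0],[0,0,0],1],[[0,0,0],[0,0,0],1]])

```text
clock: 17.2
tool_pos: [0.5698, 0.2554, 0.0312]
eef_rot: [-0.0, 0.998, -0.056, 0.0]
force: [0.2, 0.9, -1.5]
finger_gap: 0.0552
```

Call:
play_rows(targets=[[[0,0,1.5],[0,0,0],1],[[0,0,1.5],[0,0,0],1],[[0,0,1.5],[0,0,0],1],[[0,0,0],[0,0,0],1],[[0,0,0],[0,0,0],1]])

```text
clock: 17.7
tool_pos: [0.5693, 0.2552, 0.0258]
eef_rot: [0.0, 0.998, -0.056, -0.0]
force: [-0.7, 0.0, -1.6]
finger_gap: 0.0551
```

Call:
play_rows(targets=[[[0,0,1.5],[0,0,0],1],[[0,0,1.5],[0,0,0],1],[[0,0,0],[0,0,0],1],[[0,0,0.8],[0,0,0],1],[[0,0,0],[0,0,0],1],[[0,0,0],[0,0,0],1]])

```text
clock: 18.3
tool_pos: [0.5694, 0.2552, 0.0221]
eef_rot: [-0.0, 0.998, -0.056, -0.0]
force: [-0.5, -1.0, -0.5]
finger_gap: 0.0552
```

Call:
play_rows(targets=[[[0,0,0.6],[0,0,0],1],[[0,0,0],[0,0,0],1],[[0,0,0.6],[0,0,0],1],[[0,0,0],[0,0,0],1],[[0,0,0],[0,0,0],1]])

```text
clock: 18.8
tool_pos: [0.5695, 0.2552, 0.0218]
eef_rot: [-0.0, 0.998, -0.056, 0.0]
force: [-5.2, -2.7, 15.8]
finger_gap: 0.0555
```

The contact force of 16 N at the expected height shows the block is down. Open gradually, then rise.

Call:
play_rows(targets=[[[0,0,-0.6],[0,0,0],1],[[0,0,0],[0,0,0],-0.2],[[0,0,0],[0,0,0],-0.5],[[0,0,0],[0,0,0],-1],[[0,0,0],[0,0,0],-1],[[0,0,0],[0,0,0],-1],[[0,0,0],[0,0,0],-1],[[0,0,0],[0,0,0],-1],[[0,0,0],[0,0,0],-1],[[0,0,-5],[0,0,0],-1],[[0,0,-15],[0,0,0],-1],[[0,0,-25],[0,0,0],-1],[[0,0,-30],[0,0,0],-1],[[0,0,-30],[0,0,0],-1],[[0,0,-30],[0,0,0],-1],[[-20,0,-30],[0,0,0],-1],[[-30,0,-20],[0,0,0],-1],[[-30,0,0],[0,0,0],-1],[[0,0,0],[0,0,0],-1],[[0,0,0],[0,0,0],-1]])

```text
clock: 20.8
tool_pos: [0.4899, 0.2644, 0.2079]
eef_rot: [-0.0, 0.998, -0.056, 0.001]
force: [1.0, -0.4, -0.3]
finger_gap: 0.0857
```

```bash
python3 - <<'E'
from h import *
o=sensors.get_obs(); f=grab_frame("wrist");s=grab_frame("side"); t=grab_frame("top")
print(o["clock"],o["tool_pos"],o["force"],o["joint_velocities"].round(3))
for c,q,oo in(("wrist",f,o),("side",s,None),("top",t,None)):
  for n,z in(("mat_top",.008),("block_mid",.020),("blue_clamp_grip",.052)):
    for r in place_of(c,n)[:2]: print(c,n,round(r["p"],2),onz(q,r["location"],z,oo).round(4))
cv2.imwrite("pics/m6.png",np.hstack([cv2.resize(f["color"],(400,300)),cv2.resize(s["color"][100:380,200:574],(400,300))])[:,:,::-1])
E
```

```text
20.8 [0.48992196 0.26443861 0.20791057] [ 0.99202633 -0.37244609 -0.29683215] [ 0.016  0.027  0.009 -0.02   0.    -0.003  0.004]
wrist block_mid 0.84 [0.57   0.2535 0.02  ]
wrist blue_clamp_grip 0.74 [ 0.4996 -0.0018  0.052 ]
side mat_top 0.82 [0.5607 0.2508 0.008 ]
side block_mid 0.97 [0.5621 0.2515 0.02  ]
side blue_clamp_grip 0.85 [0.5024 0.0014 0.052 ]
top mat_top 0.73 [0.5753 0.264  0.008 ]
top block_mid 0.95 [0.5635 0.2577 0.02  ]
top blue_clamp_grip 0.52 [0.5647 0.2513 0.052 ]
```

View pics/m6.png

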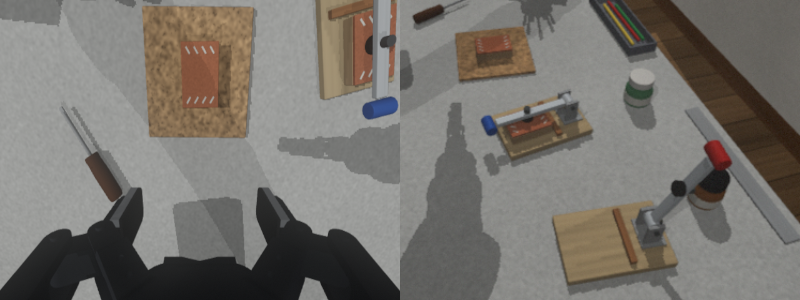

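The block lies flat near the middle of the mat (wrist crop: block around (200,74), mat around (199,72)) with its terracotta face up. The red clamp is open, the blue one is shut, and the robot is clear of everything.

```bash
python3 -c "
from h import *
print(manip.close_job())"
```

```text
the job is handed in; nothing more can be done
None
```

The block from the red clamp is on the cork mat, and the job was handed in at about 21 s of the 61 s allowed.

- **Clamp:** I pinched the red grip, swung its arm through about 1.4 rad and let go. It went to its stop by itself and was still standing open in the last picture.
- **Block:** I took it across its 56 mm, carried it level and set it down. Contact was felt at the expected height, peaking at about 16 N, before I opened the gripper.
- **Last checks:** The final pictures show the block flat, terracotta face up and wholly on the mat within a few millimetres of its middle. The blue clamp is shut and the robot touches nothing.
- **Disagreements:** The final network positions for the block and mat differed by up to about 15 mm between cameras. One top-view "blue grip" report (0.52) fell on the mat and was false. The pictures settle both points.

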